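# Find the rocking pot lid and press it home

### The arm

A 6-joint arm with a two-finger parallel gripper is mounted at the origin on a cart in front of the work surface, level with it; the furniture and walls round the work are solid. World frame = base frame: x ahead of the robot, y to its left, z up, the work surface at z = 0. Lengths are in mm, angles in rad, forces in N, time in s.
With the tool pointing down it reaches from about 250 to 800 mm from the base axis. Payload 8.5 kg.
Tool frame: the origin (TCP) lies at the very end of the fingers, on their centre line; the grasp point (between the pads) lies 19 mm behind it; z points along the fingers, x is the direction in which the jaws open and shut, and the axes are right-handed (so a half turn about z gives the same grasp; the last joint's range is limited). The gripper opens to 85 mm and grips with 20 to 120 N. Pads are 22 mm wide; open, the fingers measure 114 mm over their backs; the gripper's body (76 mm by 85 mm) begins 54 mm behind the grasp point. The pads swing forward as they close: fully open they stand 13 mm farther back than shut.
Start: joints at [-1.187, 0.238, -0.013, 1.319, 0, 1.571], TCP at [196.566, -486.765, 231.276] pointing down, gripper open.
Joint ranges: [-2.66, 2.66], [-1.03, 1.9], [-1.14, 1.46], [-1.82, 2.27], [-1.45, 1.34], [-3.14, 3.14]. Speed limits (rad/s): [2.22, 2.22, 2.79, 3.14, 3.14, 3.14].

### API

Orientations are given as a unit quaternion [w, x, y, z].
In Python, from rig import get_state, cams, arm gives the robot as it stands.
- The arm moves only by the tool play_rows, never from a script. Its arguments are lists of equal length, an entry for each row: "dp": the shift along the world's x, y, z in m, a list of three; "turn": the turn about the world's z in degrees; "fingers": the opening, from -1 (shut) to 1 (fully open), so that 0 is half open. A call has 1 to 12 rows; each row is the pose to reach, as a shift and turn from the pose commanded when the call began; what a row does not reach only later rows make up. A row lasts 1/10 s, in which the tool goes at most 50 mm and 8.59 degrees, less where a joint would pass 70% of its speed; a pose out of reach is approached as far as the arm can. A call with a gripper value outside its range is refused whole. The fingers move at their own pace and stop on an object; "grip_force" is the grip in N (left out, the last holds). Time passes only in rows, so rows that repeat a pose let the fingers close. It gives the time, the measured TCP pose, the force and the opening at its end, in the units of the state.
- get_state(): the state, without advancing time (a new reading comes with each control period).
- cams.camera(name): name is "scene" or "top"; returns a dict with "img" (384x512x3 uint8, red, green, blue), "fx", "fy", "cx", "cy" (pixels), "xyz" and "orientation" of the camera in the world. Camera axes: x right, y up, looking along -z (the intrinsics and any distortion apply to the point x, -y, -z); pixel columns grow to the right and rows downward; lengths in mm; the calibration is good to about 2 mm. A picture is of the moment at which its call begins. There is no depth.
- arm.finish_job(): hands the job in, once; it reports no verdict.
The state is a dict: "time": time; "joint_pos": joint angles; "qvel": joint speeds; "joint_torque": joint torques, N m; "position": TCP position; "ee_rot": TCP orientation; "force": force on the tool from outside, world axes, zero at the start; "moment": the same for the moment, N m; "width": opening from 0.0 (shut) to 1.0 (fully open).
Only numpy, scipy, OpenCV 4.12 (cv2) and the standard library are available. Lean on these libraries where they do the work, as an engineer would, in place of code of your own. Each camera call takes 0.05 s, during which the arm holds its last target.

### The job

One of the four wooden lids on the pots in the rack has caught on its seal and is not home: it rocks when pressed near its edge, while the other three are firm. With the closed fingertips press lightly near the edge of one lid after another until you have found and rocked the loose one, then press that lid down in the middle, firmly, until it sits flush on its pot, and finish while still holding it pressed down with the fingertips. Do not lift any lid or knock it off, and leave the other things on the worktop alone.

Things in the scene. Friction and masses are not known exactly. Their poses are not given: they have to be found in the camera images.
- rack: long wooden tray, 112 mm in x and 408 mm in y, 22 mm high, fixed, standing on a 3 mm mat, with four fixed cream pots in a row, 88 mm across, centred at x = 0, y = 146, 49, -49 and -146 mm. Origin at the centre of its underside, z up. The pots differ in height by up to 9 mm (rims about 60 to 69 mm above the origin): a lid's height does not tell if it is home.
- lid_1: round wooden lid of the leftmost pot, seen from the robot. All four lids are alike and any may be the loose one: flat disc 92 mm across, 8 mm thick, no knob, about 60 g, not fixed; a plug below enters the pot with 2 mm play. Origin at the centre of the disc's underside (its flat top is 8 mm higher), z up. At home this underside rests on the pot's rim; a lid at home does not move when pressed.
- lid_2: round wooden lid of the second pot, seen from the robot. Like lid_1. Whichever of the four is loose lies level, 5.5 mm above its rim, on a caught seal 20 mm across under its middle. A press of 1 N or more about 34 mm from its middle tips it about 0.15 rad until its edge meets the rim; let go, it falls back level. Less than 8 N in the middle leaves it as it is; 9 to 10 N pushes the seal down, and the lid then stays home.
- lid_3: round wooden lid of the third pot, seen from the robot. Like lid_1.
- lid_4: round wooden lid of the rightmost pot, seen from the robot. Like lid_1.
- washing_up_liquid: white and green washing-up bottle, 54x88x276 mm, loose; origin at the centre of its underside. To be left where it is.
- salt_shaker: grey and clear salt shaker, 44x44x90 mm, loose; origin at the centre of its underside. To be left where it is.
- pepper_mill: wooden pepper mill, 58x58x170 mm, loose; origin at the centre of its underside. To be left where it is.
- tumbler: clear drinking glass, 81x81x93 mm, loose; origin at the centre of its underside. To be left where it is.
- upturned_glass: tall clear glass standing upside down, 66x66x139 mm, loose; origin at the centre of its underside. To be left where it is.
- teaspoon: steel teaspoon lying flat, 137x28x13 mm, loose; origin at the centre of its underside. To be left where it is.

How it is judged (in metres and radians):
On the way, in this order (a step that is already met when the one before it is completed fails the run):
1. the loose lid is rocked by a press near its edge (((angle between lid_1's own z axis and vertical above 0.05 rad and contact force between the fingers and lid_1 above 0.3 N) or (angle between lid_2's own z axis and vertical above 0.05 rad and contact force between the fingers and lid_2 above 0.3 N) or (angle between lid_3's own z axis and vertical above 0.05 rad and contact force between the fingers and lid_3 above 0.3 N) or (angle between lid_4's own z axis and vertical above 0.05 rad and contact force between the fingers and lid_4 above 0.3 N))), for 0.1 s.
2. all four lids are home, the loose one pressed down flush (z of lid_1 in the frame of rack below 0.0615 m and angle between each of lid_1, lid_2, lid_3, lid_4's own z axis and vertical below 0.025 rad and z of lid_2 in the frame of rack below 0.0675 m and z of lid_3 in the frame of rack below 0.0645 m and z of lid_4 in the frame of rack below 0.0705 m), for 0.2 s.
At the end, for the whole second after the job is handed in: All four lids lie on their rims to within 1.5 mm and level to within 0.025 rad, and the fingers are still pressing with more than 3 N on the lid that was loose (the one that has sunk by about 5.5 mm) (all of step 2 and ((contact force between the fingers and lid_1 above 3 N and distance of lid_1 from where it was at the start of the episode above 0.004 m) or (contact force between the fingers and lid_2 above 3 N and distance of lid_2 from where it was at the start of the episode above 0.004 m) or (contact force between the fingers and lid_3 above 3 N and distance of lid_3 from where it was at the start of the episode above 0.004 m) or (contact force between the fingers and lid_4 above 3 N and distance of lid_4 from where it was at the start of the episode above 0.004 m))); the arm keeps its last pose, push and grip.
It fails at once if a lid is lifted off its pot or knocked askew (z of lid_1 in the frame of rack above 0.08 m or angle between any of lid_1, lid_2, lid_3, lid_4's own z axis and vertical above 0.35 rad or z of lid_2 in the frame of rack above 0.086 m or z of lid_3 in the frame of rack above 0.083 m or z of lid_4 in the frame of rack above 0.089 m).
It fails at once if another thing on the worktop is moved more than 3 cm or tipped over (distance of any of washing_up_liquid, salt_shaker, pepper_mill, tumbler, upturned_glass, teaspoon from where it was at the start of the episode above 0.03 m or angle between any of washing_up_liquid, salt_shaker, pepper_mill, tumbler, upturned_glass's own z axis and vertical above 0.4 rad).
It also fails if it takes over 64 s, if anything falls off the work surface, if the arm or the gripper's body presses on something with over 40 N, if the wrist force passes 120 N, or if a joint passes its speed limit or range.

## Working session

There is one attempt and no reset: what is moved stays moved. The work goes in short steps, Python scripts to look and compute and a tool call to move; the robot and the scene stay as the last step left them, time stands still between calls to the robot, and variables do not carry over. Pictures are saved under pics/ and viewed, and the job is handed in when it is done.

Besides the shell and the picture viewer there is one more tool, called after "Request:" as name(argument=value, ...), one argument or row to a line, values as JSON. play_rows: Moves the arm, as the interface text tells. Its arguments: {"type":"object","properties":{"dp":{"type":"array","items":{"type":"array","items":{"type":"number"}}},"turn":{"type":"array","items":{"type":"number"}},"fingers":{"type":"array","items":{"type":"number"}},"grip_force":{"type":"number"}},"required":["dp","turn","fingers"]}

```bash
mkdir -p pics
python3 - <<'E'
from rig import get_state,cams
import cv2
s=get_state();print(s)
for n in("scene","top"):
    c=cams.camera(n);cv2.imwrite(f"pics/{n}0.png",c["img"][:,:,::-1]);print({k:v for k,v in c.items() if k!="img"})
E
```

```text
{'time': 0.0, 'joint_pos': array([-1.18697322e+00,  2.38787869e-01, -1.42490621e-02,  1.31916113e+00,
        1.80664232e-05,  1.57079530e+00]), 'qvel': array([-0.00022856, -0.00070851,  0.00020986, -0.00054935,  0.00229385,
        0.00022978]), 'joint_torque': array([-2.33295606e-03, -5.38780510e+01,  3.46438730e+01,  1.83070265e-02,
       -2.15152568e-04, -2.49460766e-05]), 'position': array([ 196.45274266, -486.43193244,  230.67590405]), 'ee_rot': array([-3.99453266e-04,  8.28995897e-01, -5.59254246e-01, -5.75965582e-04]), 'force': array([-0.31320189,  0.3736915 ,  0.39067581]), 'moment': array([-0.05555678,  0.05004178, -0.03097279]), 'width': 0.9970367723710337}
{'fx': 456.01609606731336, 'fy': 456.01609606731336, 'cx': 261.9343996245719, 'cy': 185.9979910587124, 'xyz': array([-229.38067627, -891.89321559,  667.46934508]), 'orientation': array([ 0.79940057,  0.44591967, -0.20784759, -0.34483875])}
{'fx': 392.57942545814456, 'fy': 392.57942545814456, 'cx': 253.09500472387913, 'cy': 190.95710699695985, 'xyz': array([ 347.48767569, -244.16251038,  928.32472868]), 'orientation': array([-0.70238104, -0.07682291,  0.07347261,  0.70381879])}
```

View pics/scene0.png

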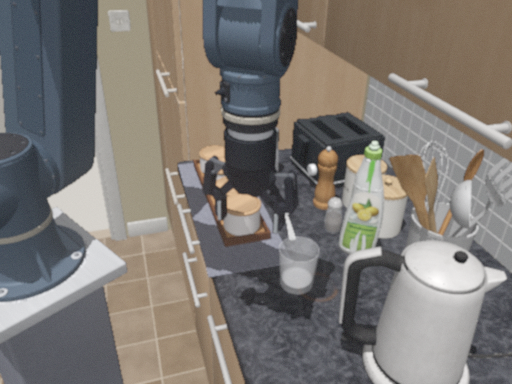

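View pics/top0.png

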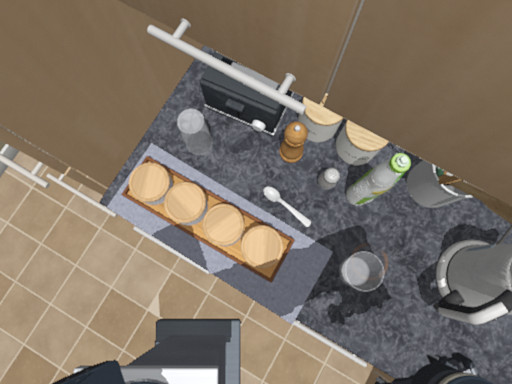

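The top view shows the four lids at about (149,182), (185,203), (224,224) and (262,246). The spoon is at (288,205) and the tumbler at (363,270). Next I measure the lids.

```bash
cat > h.py <<'E'
import numpy as np,cv2
from scipy.spatial.transform import Rotation as R
def Rm(c):
    q=np.array(c["orientation"]);return R.from_quat(q[[1,2,3,0]]).as_matrix()
def ray(c,u,v):
    d=Rm(c)@np.array([(u-c["cx"])/c["fx"],-(v-c["cy"])/c["fy"],-1]);return np.array(c["xyz"]),d
def onz(c,u,v,z):
    o,d=ray(c,u,v);return o+d*(z-o[2])/d[2]
def proj(c,p):
    q=Rm(c).T@(np.array(p)-c["xyz"]);return c["cx"]+c["fx"]*q[0]/-q[2], c["cy"]+c["fy"]*q[1]/q[2]
E
python3 - <<'E'
from h import *
from rig import cams
c=cams.camera("top");im=c["img"]
hsv=cv2.cvtColor(im,cv2.COLOR_RGB2HSV)
for p in [(149,182),(185,203),(224,224),(262,246),(171,185),(205,240)]: print(p,hsv[p[1],p[0]])
m=cv2.inRange(hsv,(8,70,165),(25,200,255));m[:150]=0;m[285:]=0;m[:,:120]=0;m[:,300:]=0
m=cv2.morphologyEx(m,cv2.MORPH_OPEN,np.ones((7,7)))
cv2.imwrite("pics/m.png",m)
cn,_=cv2.findContours(m,cv2.RETR_EXTERNAL,cv2.CHAIN_APPROX_NONE)
for k in cn:
    if cv2.contourArea(k)<300: continue
    (u,v),ax,_=cv2.fitEllipse(k);print(u,v,ax,onz(c,u,v,76))
for p in [(149,158),(122,194),(293,238),(275,277)]: print(p,onz(c,*p,25))
cv2.imwrite("pics/z.png",cv2.resize(im[140:300,100:310,::-1],None,fx=3.5,fy=3.5,interpolation=2))
cv2.imwrite("pics/m.png",cv2.resize(m[140:300,100:310],None,fx=3.5,fy=3.5))
E
```

```text
(149, 182) [ 17  86 236]
(185, 203) [ 17  86 235]
(224, 224) [ 17  84 237]
(262, 246) [ 17  85 240]
(171, 185) [113   9 115]
(205, 240) [ 14 139 132]
155.63575744628906 252.14242553710938 (14.016746520996094, 41.18134307861328) [397.65297091 -30.35481344  76.        ]
237.0091552734375 233.0963592529297 (42.50925064086914, 106.42269134521484) [ 438.26915991 -205.17228919   76.        ]
166.913818359375 192.79324340820312 (40.959774017333984, 90.13003540039062) [528.11349343 -48.78285579  76.        ]
(149, 158) [624.42444498   9.80311717  25.        ]
(122, 194) [536.28839394  68.63257249  25.        ]
(293, 238) [ 432.19274447 -331.36741624   25.        ]
(275, 277) [ 344.87978108 -288.93047147   25.        ]
```

View pics/z.png

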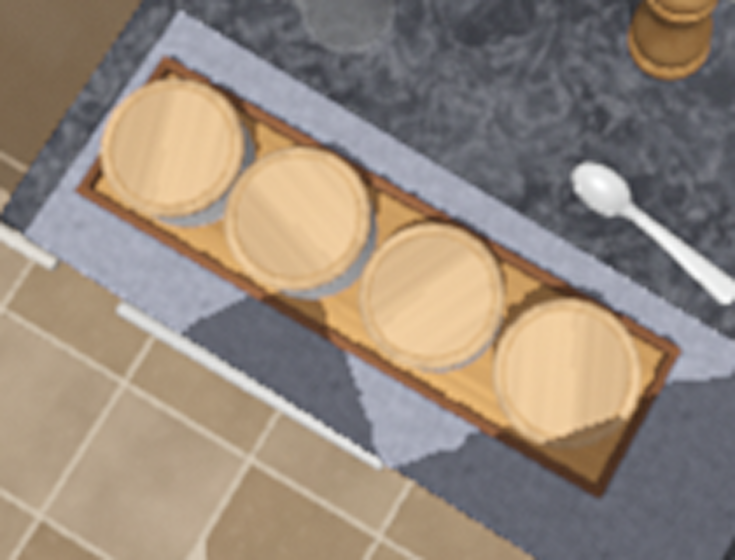

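View pics/m.png

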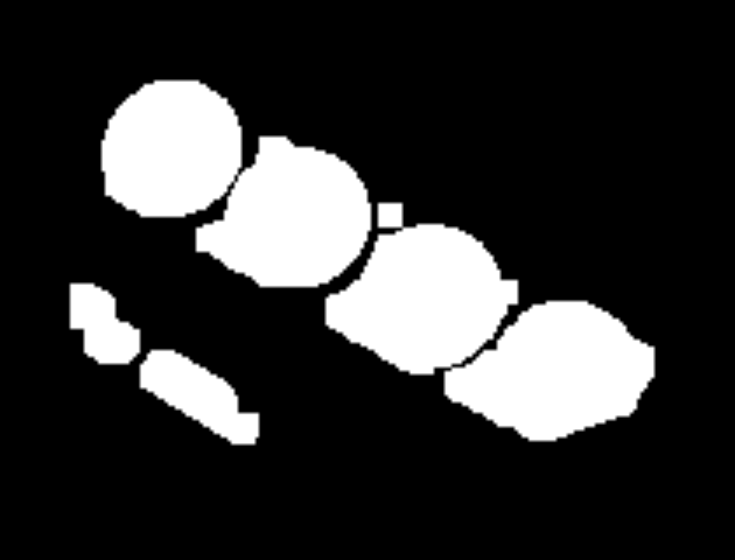

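Run:
```python
from h import *
from rig import cams
c=cams.camera("top");im=c["img"]
hsv=cv2.cvtColor(im,cv2.COLOR_RGB2HSV)
z=cv2.resize(cv2.cvtColor(im,cv2.COLOR_RGB2GRAY)[140:300,100:310],None,fx=4,fy=4,interpolation=cv2.INTER_CUBIC)
C=cv2.HoughCircles(z,cv2.HOUGH_GRADIENT,1,90,param1=120,param2=20,minRadius=72,maxRadius=92)[0]
top=[71,77,74,80];P=[]
C=C[np.argsort(C[:,0])]
print(C)
for (x,y,r),h in zip(C[:4],top):
    u=(x+.5)/4-.5+100;v=(y+.5)/4-.5+140
    p=onz(c,u,v,h);P.append(p);print(u,v,r/4,p, "diam",2*r/4*(928-h)/392)
P=np.array(P)
A=np.array([np.ones(4),[146,49,-49,-146]]).T
s,res,_,_=np.linalg.lstsq(A,P[:,:2],rcond=None);print(s,np.linalg.norm(s[1]),A@s-P[:,:2])
y=s[1]/np.linalg.norm(s[1]);print("yaw",np.degrees(np.arctan2(-y[0],y[1])))
```

```text
[[194.5 163.5  81.5]
 [337.5 251.5  86.8]
 [494.5 332.5  77.6]
 [647.5 423.5  82.4]]
148.25 180.5 20.375 [557.55838736  -4.32009133  71.        ] diam 89.088646
184.0 202.5 21.7 [505.91047962 -87.74034772  77.        ] diam 94.217865
223.25 222.75 19.4 [ 461.19016323 -174.79373555   74.        ] diam 84.52857
261.5 245.5 20.6 [ 411.11769059 -258.11782905   80.        ] diam 89.12653
[[ 483.9441802  -131.24300091]
 [   0.49693547    0.87110692]] 1.0028819137809335 [[-1.06162809  0.25870095]
 [ 2.38353876 -0.81841404]
 [-1.59582121  0.86649549]
 [ 0.27391054 -0.30678239]]
yaw -29.703218609669758
```

Fit checks out: the pot spacing scale is 1.003, residuals are under 2.5 mm, and the yaw is -29.7°. I start with lid 4, at its edge nearest the robot.

Request:
play_rows(
  dp=[
    [0.023, 0.031, 0],
    [0.046, 0.061, 0],
    [0.07, 0.092, 0],
    [0.093, 0.123, 0],
    [0.116, 0.153, 0],
    [0.139, 0.184, 0],
    [0.162, 0.215, 0],
    [0.1855, 0.2455, 0],
    [0.1855, 0.2455, -0.04],
    [0.1855, 0.2455, -0.08],
    [0.1855, 0.2455, -0.12],
    [0.1855, 0.2455, -0.12],
  ],
  turn=[-8, -16, -24, -32, -40, -48, -52, -52, -52, -52, -52, -52],
  fingers=[-1, -1, -1, -1, -1, -1, -1, -1, -1, -1, -1, -1],
  grip_force=40,
)

```text
time: 1.4
position: [379.2, -239.2, 107.4]
ee_rot: [-0.002, -0.5, 0.866, 0.004]
force: [-1.4, -0.3, 0.4]
width: -0.001
```

Request:
play_rows(
  dp=[
    [0, 0, -0.005],
    [0, 0, -0.01],
    [0, 0, -0.01],
    [0, 0, -0.01],
  ],
  turn=[0, 0, 0, 0],
  fingers=[-1, -1, -1, -1],
)

```text
time: 1.8
position: [382.7, -241.8, 102.3]
ee_rot: [0.0, -0.5, 0.866, -0.001]
force: [-0.7, -0.1, 1.0]
width: -0.001
```

Run:
```python
from h import *
from rig import cams,get_state
s=get_state();print(s['position'],s['force'],s['time'])
for n in("scene","top"):
    c=cams.camera(n);u,v=map(int,proj(c,s['position']));print(n,u,v)
    x0=max(0,u-80);y0=max(0,v-60)
    cv2.imwrite(f"pics/{n}1.png",cv2.resize(c["img"][y0:y0+120,x0:x0+160,::-1],None,fx=4,fy=4,interpolation=2))
```

```text
[ 382.65393617 -241.75691034  102.32338612] [-0.68984984 -0.07270038  0.9575096 ] 1.8
scene 227 195
top 253 258
```

View pics/scene1.png

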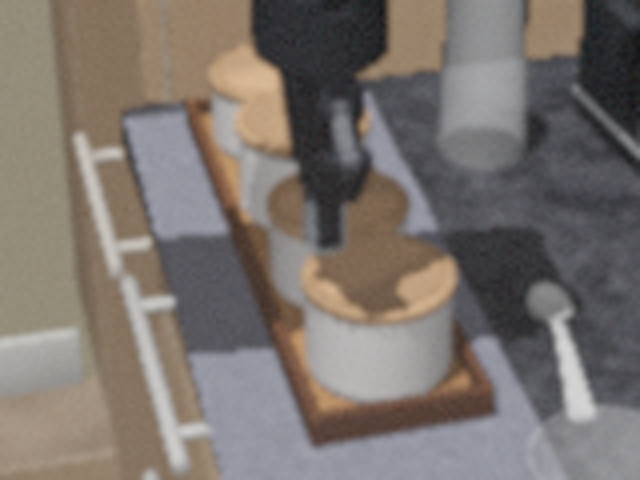

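View pics/top1.png

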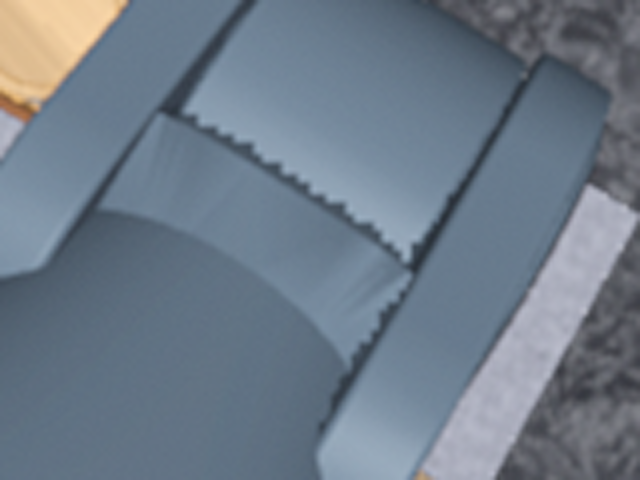

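The scene view shows the fingertips at about (328,245), just above lid 4's near edge and inside the rim. Now I descend.

Request:
play_rows(
  dp=[
    [0, 0, -0.006],
    [0, 0, -0.012],
    [0, 0, -0.012],
    [0, 0, -0.014],
    [0, 0, -0.016],
    [0, 0, -0.018],
    [0, 0, -0.018],
    [0, 0, -0.018],
  ],
  turn=[0, 0, 0, 0, 0, 0, 0, 0],
  fingers=[-1, -1, -1, -1, -1, -1, -1, -1],
)

```text
time: 2.7
position: [382.1, -241.3, 83.3]
ee_rot: [0.0, -0.5, 0.866, 0.0]
force: [-0.0, 0.0, -0.6]
width: 0.004
```

Request:
play_rows(
  dp=[
    [0, 0, -0.001],
    [0, 0, -0.002],
    [0, 0, -0.002],
    [0, 0, -0.002],
  ],
  turn=[0, 0, 0, 0],
  fingers=[-1, -1, -1, -1],
)

```text
time: 3.1
position: [382.0, -241.2, 81.3]
ee_rot: [0.0, -0.5, 0.866, 0.0]
force: [0.0, 0.2, 0.1]
width: 0.001
```

Request:
play_rows(
  dp=[
    [0, 0, -0.001],
    [0, 0, -0.002],
    [0, 0, -0.002],
    [0, 0, -0.002],
  ],
  turn=[0, 0, 0, 0],
  fingers=[-1, -1, -1, -1],
)

```text
time: 3.5
position: [382.2, -241.4, 80.1]
ee_rot: [0.0, -0.5, 0.866, -0.0]
force: [-2.5, 2.0, 11.1]
width: -0.002
```

Run:
```python
from h import *
from rig import cams,get_state
s=get_state();print(s['position'],s['force'],s['time'])
for n in("scene",):
    c=cams.camera(n);u,v=map(int,proj(c,s['position']));print(n,u,v)
    x0=max(0,u-80);y0=max(0,v-60)
    cv2.imwrite(f"pics/{n}2.png",cv2.resize(c["img"][y0:y0+120,x0:x0+160,::-1],None,fx=4,fy=4,interpolation=2))
```

```text
[ 382.19449308 -241.36592886   80.06787373] [-2.48652212  2.01353595 11.11290818] 3.5
scene 227 204
```

View pics/scene2.png

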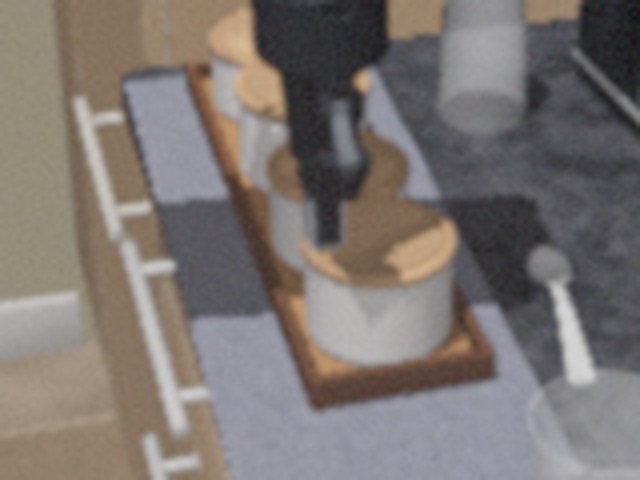

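Lid 4 is firm: 11 N at z = 80.1, its home height. Next is lid 3.

Request:
play_rows(
  dp=[
    [0, 0, 0.015],
    [0, 0, 0.02],
    [0.024, 0.042, 0.02],
    [0.048, 0.0843, 0.02],
    [0.048, 0.0843, 0.02],
    [0.048, 0.0843, 0.01],
    [0.048, 0.0843, 0.003],
    [0.048, 0.0843, 0.003],
    [0.048, 0.0843, 0.001],
    [0.048, 0.0843, -0.001],
    [0.048, 0.0843, -0.001],
    [0.048, 0.0843, -0.001],
  ],
  turn=[0, 0, 0, 0, 0, 0, 0, 0, 0, 0, 0, 0],
  fingers=[-1, -1, -1, -1, -1, -1, -1, -1, -1, -1, -1, -1],
)

```text
time: 4.75
position: [410.4, -195.9, 78.4]
ee_rot: [0.015, -0.524, 0.852, 0.01]
force: [-0.3, -0.1, -0.1]
width: -0.001
```

Request:
play_rows(
  dp=[
    [0, 0, -0.001],
    [0, 0, -0.002],
    [0, 0, -0.002],
    [0, 0, -0.002],
  ],
  turn=[0, 0, 0, 0],
  fingers=[-1, -1, -1, -1],
)

```text
time: 5.15
position: [410.4, -195.7, 76.3]
ee_rot: [0.015, -0.524, 0.852, 0.01]
force: [-0.1, 0.3, 0.5]
width: -0.003
```

It stopped short at (410,-196) and the orientation has drifted, so I check the joints before going further.

Run:
```python
from rig import get_state
s=get_state();print(s['joint_pos'].round(3),s['qvel'].round(3),s['position'],s['ee_rot'],s['force'])
```

```text
[-0.469  0.232 -0.45   0.889  0.035  3.141] [ 0.001 -0.     0.001  0.     0.     0.   ] [ 410.38377496 -195.71312959   76.29228616] [ 0.01484873 -0.52381894  0.85164491  0.00970437] [-0.09011801  0.34555834  0.53916406]
```

Joint 6 is at its limit. I'll back off upwards and make a half turn the other way.

Request:
play_rows(
  dp=[
    [0, 0, 0.01],
    [0, 0, 0.03],
    [0, 0, 0.04],
    [0, 0, 0.04],
    [0, 0, 0.04],
    [0, 0, 0.04],
    [0, 0, 0.04],
    [0, 0, 0.04],
    [0, 0, 0.04],
    [0, 0, 0.04],
    [0, 0, 0.04],
    [0, 0, 0.04],
  ],
  turn=[8, 16, 24, 32, 40, 48, 56, 64, 72, 80, 88, 90],
  fingers=[-1, -1, -1, -1, -1, -1, -1, -1, -1, -1, -1, -1],
)

```text
time: 6.35
position: [410.4, -195.7, 116.3]
ee_rot: [-0.004, 0.973, -0.229, -0.017]
force: [-1.1, -0.1, 0.1]
width: -0.001
```

Request:
play_rows(
  dp=[
    [0, 0, 0],
    [0, 0, 0],
    [0, 0, 0],
    [0, 0, 0],
    [0, 0, 0],
    [0, 0, 0],
    [0, 0, 0],
    [0, 0, 0],
    [0, 0, 0],
    [0, 0, 0],
    [0, 0, 0],
    [0, 0, 0],
  ],
  turn=[8, 16, 24, 32, 40, 48, 56, 64, 72, 80, 88, 90],
  fingers=[-1, -1, -1, -1, -1, -1, -1, -1, -1, -1, -1, -1],
)

```text
time: 7.55
position: [410.3, -195.7, 116.3]
ee_rot: [0.01, 0.85, 0.526, -0.015]
force: [0.1, 0.5, 1.0]
width: -0.004
```

Run:
```python
from rig import get_state
s=get_state();print(s['time'],s['joint_pos'].round(3),s['qvel'].round(3),s['position'],s['ee_rot'],s['force'])
```

```text
7.55 [-0.421  0.192 -0.386  0.994 -0.035  0.042] [ 0.001 -0.007 -0.009 -0.012 -0.001 -0.254] [ 410.3275045  -195.67863041  116.31399927] [ 0.00972641  0.85030587  0.52598998 -0.01482814] [0.11357283 0.53217547 0.98075972]
```

The arm is free again, with a harmless 2° tilt left over. Now lid 3's near edge at (430,-157).

Request:
play_rows(
  dp=[
    [0.01, 0.02, 0],
    [0.02, 0.0387, 0],
    [0.02, 0.0387, -0.016],
    [0.02, 0.0387, -0.025],
    [0.02, 0.0387, -0.033],
    [0.02, 0.0387, -0.034],
    [0.02, 0.0387, -0.036],
    [0.02, 0.0387, -0.038],
    [0.02, 0.0387, -0.038],
    [0.02, 0.0387, -0.038],
  ],
  turn=[0, 0, 0, 0, 0, 0, 0, 0, 0, 0],
  fingers=[-1, -1, -1, -1, -1, -1, -1, -1, -1, -1],
)

```text
time: 8.55
position: [430.5, -157.2, 78.5]
ee_rot: [0.01, 0.852, 0.524, -0.015]
force: [-0.3, -0.6, -0.4]
width: -0.003
```

Request:
play_rows(
  dp=[
    [0, 0, -0.001],
    [0, 0, -0.002],
    [0, 0, -0.002],
    [0, 0, -0.002],
  ],
  turn=[0, 0, 0, 0],
  fingers=[-1, -1, -1, -1],
)

```text
time: 8.95
position: [430.4, -157.0, 76.3]
ee_rot: [0.01, 0.852, 0.524, -0.015]
force: [0.5, 0.2, 1.0]
width: -0.0
```

Request:
play_rows(
  dp=[
    [0, 0, -0.001],
    [0, 0, -0.0015],
    [0, 0, -0.0015],
    [0, 0, -0.0015],
  ],
  turn=[0, 0, 0, 0],
  fingers=[-1, -1, -1, -1],
)

```text
time: 9.35
position: [430.4, -157.0, 74.8]
ee_rot: [0.01, 0.852, 0.524, -0.015]
force: [-0.3, 0.3, 0.2]
width: -0.004
```

Run:
```python
from h import *
from rig import cams,get_state
s=get_state();print(s['position'],s['force'],s['time'])
for n in("scene",):
    c=cams.camera(n);u,v=map(int,proj(c,s['position']));print(n,u,v)
    x0=max(0,u-80);y0=max(0,v-60)
    cv2.imwrite(f"pics/{n}3.png",cv2.resize(c["img"][y0:y0+120,x0:x0+160,::-1],None,fx=4,fy=4,interpolation=2))
```

```text
[ 430.38756863 -157.04865392   74.76462899] [-0.30873847  0.32066627  0.2354914 ] 9.35
scene 218 185
```

View pics/scene3.png

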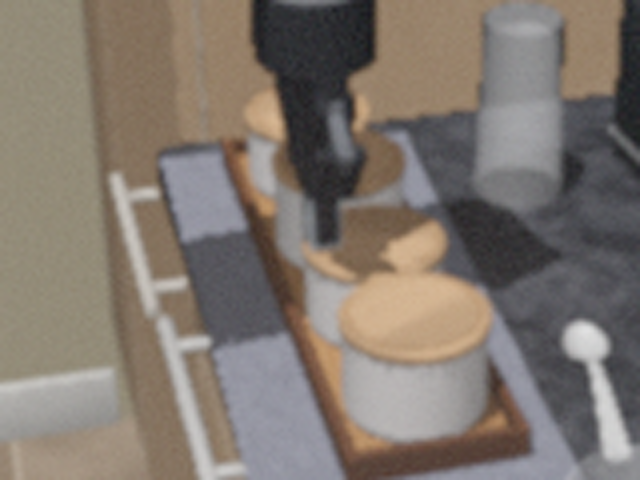

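Still no contact on lid 3 at z = 74.8; the image shows its tip just above the lid, which is level. Down to home height.

Request:
play_rows(
  dp=[
    [0, 0, -0.001],
    [0, 0, -0.0013],
    [0, 0, -0.0013],
    [0, 0, -0.0013],
  ],
  turn=[0, 0, 0, 0],
  fingers=[-1, -1, -1, -1],
)

```text
time: 9.8
position: [430.5, -157.0, 74.1]
ee_rot: [0.01, 0.852, 0.524, -0.015]
force: [-3.0, 1.0, 9.2]
width: -0.001
```

Lid 3 is firm (9 N at z = 74.1). Next is lid 2.

Request:
play_rows(
  dp=[
    [0, 0, 0.015],
    [0, 0, 0.022],
    [0.024, 0.042, 0.022],
    [0.048, 0.085, 0.022],
    [0.048, 0.085, 0.022],
    [0.048, 0.085, 0.014],
    [0.048, 0.085, 0.011],
    [0.048, 0.085, 0.011],
    [0.048, 0.085, 0.009],
    [0.048, 0.085, 0.0075],
    [0.048, 0.085, 0.0075],
    [0.048, 0.085, 0.0075],
  ],
  turn=[0, 0, 0, 0, 0, 0, 0, 0, 0, 0, 0, 0],
  fingers=[-1, -1, -1, -1, -1, -1, -1, -1, -1, -1, -1, -1],
)

```text
time: 11.0
position: [478.2, -72.3, 81.1]
ee_rot: [0.01, 0.852, 0.524, -0.015]
force: [-1.4, 0.1, 1.6]
width: -0.0
```

Request:
play_rows(
  dp=[
    [0, 0, -0.001],
    [0, 0, -0.002],
    [0, 0, -0.0025],
    [0, 0, -0.0025],
  ],
  turn=[0, 0, 0, 0],
  fingers=[-1, -1, -1, -1],
)

```text
time: 11.4
position: [478.3, -72.1, 79.1]
ee_rot: [0.01, 0.852, 0.524, -0.015]
force: [-3.9, 0.8, 10.4]
width: -0.002
```

Run:
```python
from h import *
from rig import cams,get_state
s=get_state();print(s['position'],s['force'],s['time'])
for n in("scene",):
    c=cams.camera(n);u,v=map(int,proj(c,s['position']));print(n,u,v)
    x0=max(0,u-80);y0=max(0,v-60)
    cv2.imwrite(f"pics/{n}4.png",cv2.resize(c["img"][y0:y0+120,x0:x0+160,::-1],None,fx=4,fy=4,interpolation=2))
```

```text
[478.30880024 -72.08989903  79.05814167] [-3.87287329  0.78983921 10.37987276] 11.4
scene 209 165
```

View pics/scene4.png

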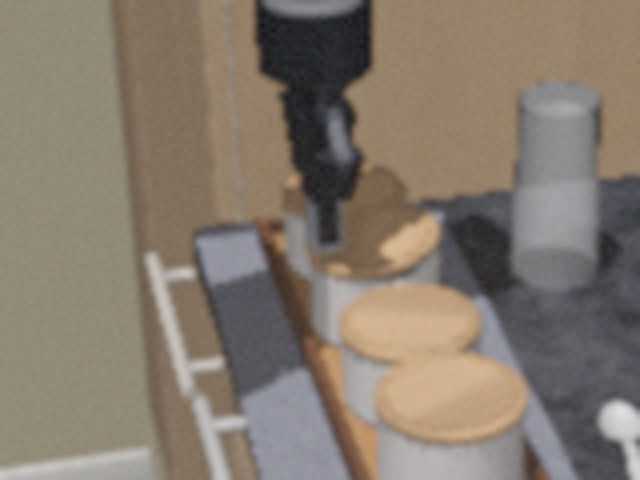

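Lid 2 is visibly tipped in the picture: its edge runs from about (315,268) up to (440,225), while its neighbours are level. The contact height also fits a 0.15 rad tip. I ease the force, hold briefly, then let go straight up.

Request:
play_rows(
  dp=[
    [0, 0, 0.0004],
    [0, 0, 0.0004],
    [0, 0, 0.0004],
    [0, 0, 0.0004],
  ],
  turn=[0, 0, 0, 0],
  fingers=[-1, -1, -1, -1],
)

```text
time: 11.85
position: [478.3, -72.1, 79.2]
ee_rot: [0.01, 0.852, 0.524, -0.015]
force: [-3.2, -0.0, 7.3]
width: 0.001
```

Request:
play_rows(
  dp=[
    [0, 0, 0.001],
    [0, 0, 0.002],
    [0, 0, 0.004],
    [0, 0, 0.006],
    [0, 0, 0.012],
    [0, 0, 0.02],
    [0, 0, 0.02],
    [0, 0, 0.02],
  ],
  turn=[0, 0, 0, 0, 0, 0, 0, 0],
  fingers=[-1, -1, -1, -1, -1, -1, -1, -1],
)

```text
time: 12.65
position: [478.7, -72.1, 99.3]
ee_rot: [0.01, 0.852, 0.524, -0.015]
force: [-0.5, 0.2, 0.3]
width: -0.001
```

Run:
```python
from h import *
from rig import cams,get_state
s=get_state();print(s['position'],s['force'],s['time'])
for n in("scene",):
    c=cams.camera(n);u,v=map(int,proj(c,s['position']));print(n,u,v)
    x0=max(0,u-80);y0=max(0,v-60)
    cv2.imwrite(f"pics/{n}5.png",cv2.resize(c["img"][y0:y0+120,x0:x0+160,::-1],None,fx=4,fy=4,interpolation=2))
```

```text
[478.65019071 -72.08288953  99.25022507] [-0.53165581  0.218765    0.34534882] 12.65
scene 209 159
```

View pics/scene5.png

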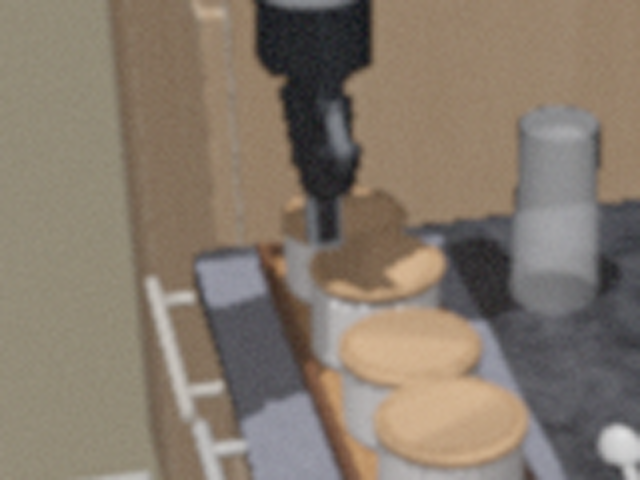

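Lid 2 has dropped back level. I move over its middle and press down.

Request:
play_rows(
  dp=[
    [0.015, -0.008, 0],
    [0.029, -0.0165, 0],
    [0.029, -0.0165, 0],
    [0.029, -0.0165, -0.01],
    [0.029, -0.0165, -0.015],
    [0.029, -0.0165, -0.016],
    [0.029, -0.0165, -0.017],
    [0.029, -0.0165, -0.0175],
    [0.029, -0.0165, -0.018],
    [0.029, -0.0165, -0.018],
  ],
  turn=[0, 0, 0, 0, 0, 0, 0, 0, 0, 0],
  fingers=[-1, -1, -1, -1, -1, -1, -1, -1, -1, -1],
)

```text
time: 13.7
position: [506.6, -88.1, 81.3]
ee_rot: [0.009, 0.852, 0.524, -0.015]
force: [-2.6, 1.5, 6.2]
width: 0.002
```

Request:
play_rows(
  dp=[
    [0, 0, -0.001],
    [0, 0, -0.002],
    [0, 0, -0.003],
    [0, 0, -0.004],
    [0, 0, -0.0045],
    [0, 0, -0.0045],
    [0, 0, -0.0045],
  ],
  turn=[0, 0, 0, 0, 0, 0, 0],
  fingers=[-1, -1, -1, -1, -1, -1, -1],
)

```text
time: 14.4
position: [506.5, -88.2, 77.2]
ee_rot: [0.009, 0.852, 0.524, -0.015]
force: [-5.6, 0.8, 12.2]
width: 0.002
```

Request:
play_rows(
  dp=[
    [0, 0, -0.0003],
    [0, 0, -0.0003],
    [0, 0, -0.0003],
    [0, 0, -0.0003],
    [0, 0, -0.0003],
  ],
  turn=[0, 0, 0, 0, 0],
  fingers=[-1, -1, -1, -1, -1],
)

```text
time: 14.9
position: [506.5, -88.2, 77.1]
ee_rot: [0.009, 0.852, 0.524, -0.015]
force: [-5.9, 1.3, 14.4]
width: 0.004
```

Run:
```python
from h import *
from rig import cams,get_state
s=get_state();print(s['position'],s['force'],s['time'])
for n in("scene","top"):
    c=cams.camera(n);u,v=map(int,proj(c,s['position']));print(n,u,v)
    x0=max(0,u-80);y0=max(0,v-60)
    cv2.imwrite(f"pics/{n}6.png",cv2.resize(c["img"][y0:y0+120,x0:x0+160,::-1],None,fx=4,fy=4,interpolation=2) if n=="scene" else c["img"][:,:,::-1])
print(get_state()['force'])
```

```text
[506.5175031  -88.18822069  77.10911179] [-5.94682008  1.29142199 14.35474407] 14.9
scene 221 165
top 184 202
[-6.13510562  1.4058745  14.53742414]
```

View pics/scene6.png

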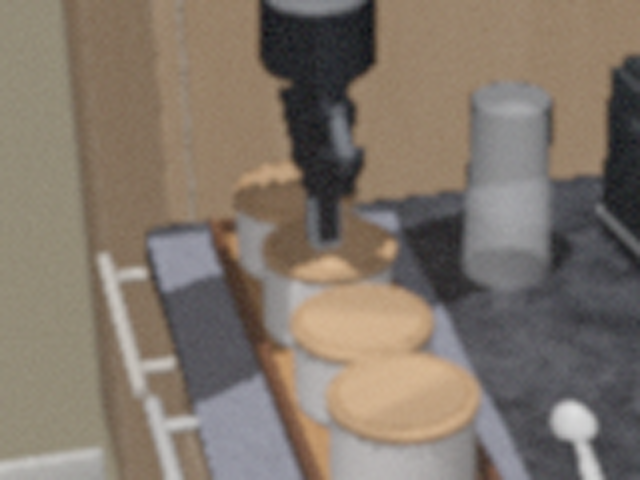

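View pics/top6.png

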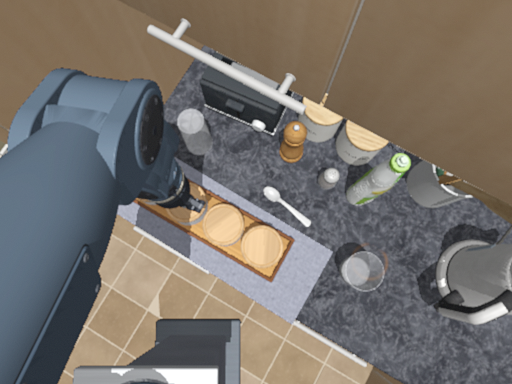

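Lid 2 is level and flush, with the fingertips on its middle (scene crop about (325,245)) pressing about 14 N. The visible worktop objects are where they were. Handing in.

Run:
```python
from rig import arm,get_state
print(arm.finish_job());s=get_state();print(s['time'],s['position'],s['force'])
```

```text
the job is handed in; nothing more can be done
None
the job is handed in; nothing more can be done
```

Lid 2 was the loose one. It is now pressed down flush, and I handed the job in with the fingertips still pressing on its middle.

- **Finding it:** Pressed near their edges, lids 4 and 3 were firm, with about 11 N and 9 N at their home heights. Lid 2 gave contact early and tipped visibly in the camera picture. It fell back level when I let go. I did not press lid 1, because lid 2 was already identified.
- **Pressing it home:** I pressed lid 2 in the middle, and the fingertips sank to z = 77.1 mm (home is 77).
- **Last checks:** The fingertips were pressing with about 14 N. Lids 2, 3 and 4 looked level, lid 1 was partly hidden behind the gripper, and the other things on the worktop looked unmoved. The clock stood at about 15 s of the 64 s.

**What went less well:**
- On the first move towards lid 3, the wrist joint ran up to its range limit (it read 3.141 against a limit of 3.14), and the arm stopped short. I backed off and made a half turn the other way. The tool kept a tilt of about 2° afterwards.
- The edge presses on lids 3 and 4 peaked at 9 to 11 N, and the one on lid 2 at about 10 N, firmer than "lightly" suggests.
- Handing in gave no verdict, and I could not read the state afterwards.

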